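# Make up the counting kit and the identification kit

## Robot

A 6-joint arm with a two-finger parallel gripper is mounted at the origin on the work surface. World frame = base frame: x ahead of the robot, y to its left, z up, the work surface at z = 0. Lengths are in mm, angles in rad, forces in N, time in s.
With the tool pointing down it reaches from about 300 to 875 mm from the base axis. Payload 4.2 kg.
Tool frame: the origin (TCP) lies midway between the tips of the shut fingers; the grasp point (between the pads) lies 19 mm behind it; z points along the fingers, y is the line along which they close (so a half turn about z gives the same grasp; the last joint's range is limited). The gripper opens to 85 mm and grips with 20 to 120 N. Pads are 22 mm wide; open, the fingers measure 114 mm over their backs; the gripper's body (76 mm by 85 mm) begins 54 mm behind the grasp point. The pads swing forward as they close: fully open they stand 13 mm farther back than shut.
Start: joints at [1.117, 0.32, 1.565, -0, 1.257, -0.02], TCP at [241.689, 521.755, 231.338] pointing down, gripper open.
Joint ranges: [-3.11, 3.11], [-0.84, 2.01], [0.21, 2.61], [-1.34, 4.49], [0.05, 2.63], [-2.56, 2.56]. Speed limits (rad/s): [2.57, 2.57, 3.14, 3.14, 3.14, 3.14].

## Interface

Orientations are given as a unit quaternion [w, x, y, z].
In Python, from cell import manip gives the robot as it stands.
- The arm moves only by the tool servo_tool, never from a script. Its argument "targets" is a list that holds one entry, the list of rows, each a list of 7 numbers: the shift along the tool's x, y, z in mm, then the turn, a rotation vector about the tool's x, y, z in degrees, then the closure, from -1 (fully open) to 1 (shut). In form: [[[x, y, z, ax, ay, az, hand], ...]]. A call has 1 to 20 rows; each row is the pose to reach, as a shift and turn from the pose commanded when the call began, along the tool's axes at that moment; what a row does not reach only later rows make up. A row lasts 1/8 s, in which the tool goes at most 62.5 mm and 10.7 degrees, less where a joint would pass 70% of its speed; a pose out of reach is approached as far as the arm can. A call with a gripper value outside its range is refused whole. The fingers move at their own pace and stop on an object; "grip_force" is the grip in N (left out, the last holds). Time passes only in rows, so rows that repeat a pose let the fingers close. It gives the time, the measured TCP pose, the force, the opening and the grip force at its end, in the units of the state.
- manip.get_state(): the state, without advancing time (a new reading comes with each control period).
- manip.grab_frame(name): name is "side" or "top"; returns a dict with "pixels" (420x560x3 uint8, red, green, blue), "mtx" (3x3 intrinsics, pixels), "dist" ([k1, k2, p1, p2, k3] as OpenCV has them; the pictures are not rectified), "eye" and "rotation" of the camera in the world. Camera axes: x right, y down, z forward; pixel columns grow to the right and rows downward; lengths in mm; the calibration is good to about 2 mm. A picture is of the moment at which its call begins. There is no depth.
- manip.finish_job(): hands the job in; it is judged then, once.
The state is a dict: "time": time; "joints": joint angles; "qd": joint speeds; "joint_efforts": joint torques, N m; "tcp_pos": TCP position; "ee_rot": TCP orientation; "wrist_force": force on the tool from outside, world axes, zero at the start; "torque": the same for the moment, N m; "gripper_width": opening from 0.0 (shut) to 1.0 (fully open); "finger_force": force on a finger pad.
Only numpy, scipy, OpenCV 4.12 (cv2) and the standard library are available. Lean on these libraries where they do the work, as an engineer would, in place of code of your own. Each camera call takes 0.05 s, during which the arm holds its last target. There are 200 camera calls.

## Task

Make up two kits from the stock on the white board. Blue tray: the red-capped pot in the left square compartment (left as seen from the robot) and the tally counter in the right one; orange tray: the green-capped pot in the left square compartment, the loupe in the right one and the purple slide box in the long one. Set each thing down flat and upright on its compartment's floor without dropping it, and leave the yellow-capped pot, the amber bottle and the tweezers as they are.

Things in the scene. Friction and masses are not known exactly. Their poses are not given: they have to be found in the camera images.
- pot_red: white plastic sample pot, 44 mm diameter, with a red screw cap 46 mm in diameter and 16 mm high; 60 mm tall in all, about 70 g, upright on the white stock board (fixed, 260 x 260 x 12 mm). Origin at the centre of its underside, z up. 
- tally: chromed hand tally counter lying on its back, black number window up: round drum 44 mm in diameter, 30 mm high, about 90 g. Origin: centre of the drum's underside, z up. Thumb lever and reset knob stick out to 31 mm from the origin on +x, a finger ring to 31 mm on -x; the y sides are clear to grip (44 mm). On the white board, turned any way; may go in its compartment any way round.
- pot_green: white plastic sample pot, 44 mm diameter, with a green screw cap 46 mm in diameter and 16 mm high; 60 mm tall in all, about 70 g, upright on the white stock board (fixed, 260 x 260 x 12 mm). Origin at the centre of its underside, z up. 
- loupe: stand loupe: upright black cylinder 40 mm in diameter, 36 mm tall, with a clear skirt below (black foot ring 41 mm) and a greenish domed lens on top (39 mm over all), about 50 g, on the white board. Origin at the centre of its underside, z up; the black part to grip is 18 to 36 mm above it.
- slide_box: purple plastic microscope-slide box, white label on the lid, closed and in one piece: 44 mm (x) by 86 mm (y, the long side), 30 mm high, about 80 g. Origin at the centre of its underside, z up. Lies on the white board, turned any way; goes with its long side along the long compartment, either way round.
- tray_blue: blue tray, fixed, 155 (x) by 153 mm (y), floor 3 mm thick, walls 14 mm high, 3 mm thick. Origin: centre of its underside; x points away from the robot, y to the robot's left, yaw within 0.3 rad. Inside sizes x by y and centres x, y in mm: left square 78 by 72 at +35.5, +37.5; right square 78 by 72 at +35.5, -37.5; long one (near side) 68 by 147 at -40.5, 0. Holds tweezers in the long one.
- tray_orange: orange tray, fixed, 155 (x) by 153 mm (y), floor 3 mm thick, walls 14 mm high, 3 mm thick. Origin: centre of its underside; x points away from the robot, y to the robot's left, yaw within 0.3 rad. Inside sizes x by y and centres x, y in mm: left square 78 by 72 at +35.5, +37.5; right square 78 by 72 at +35.5, -37.5; long one (near side) 68 by 147 at -40.5, 0. Empty.
- pot_yellow: white plastic sample pot, 44 mm diameter, with a yellow screw cap 46 mm in diameter and 16 mm high; 60 mm tall in all, about 70 g, upright on the white stock board (fixed, 260 x 260 x 12 mm). Origin at the centre of its underside, z up. Stays where it is.
- amber_bottle: small amber glass bottle with a black cap and paper label, 30 mm in diameter, 70 mm tall, upright among the stock on the white board. Origin at the centre of its underside. Stays where it is. Things on the board stand about 100 mm apart, centre to centre.
- tweezers: steel tweezers, 120 mm long, 12 mm wide, 9 mm high, lying along y in the long compartment of the blue tray. Origin at the middle of the underside. They stay there.
Mind the look-alikes: they are no part of the job. Of the things like the pot_red, leave any that is pink; of the rest the larger one is meant.

How it is judged:
By the outcome, as a careful person would: the job done as asked, in the order asked, and still so for the second after the job is handed in, with the robot touching nothing.
It also fails if it takes over 120 s, if anything falls off the work surface, if the arm or the gripper's body presses on something with over 40 N, if the wrist force passes 120 N, or if a joint passes its speed limit or range.

## Working session

There is one attempt and no reset: what is moved stays moved. The work goes in short steps, Python scripts to look and compute and a tool call to move; the robot and the scene stay as the last step left them, time stands still between calls to the robot, and variables do not carry over. Pictures are saved under pics/ and viewed, at most 14 in all, crops included, and the job is handed in when it is done.

Besides the shell and the picture viewer there is one more tool, called after "Emit:" as a command line: name --argument value ..., lists and objects as JSON in quotes. servo_tool: Moves the arm, as the interface text tells. Its arguments: {"type":"object","properties":{"targets":{"type":"array","items":{"type":"array","items":{"type":"array","items":{"type":"number"}}}},"grip_force":{"type":"number"}},"required":["targets"]}

```bash
mkdir -p pics; cat > h.py <<'E'
import numpy as np, cv2
from cell import manip
def grab(n,save=None):
    f=manip.grab_frame(n)
    if save: cv2.imwrite('pics/'+save,cv2.cvtColor(np.asarray(f['pixels']),cv2.COLOR_RGB2BGR))
    return f
def ray(f,uv):
    p=cv2.undistortPoints(np.array(uv,float).reshape(-1,1,2),np.array(f['mtx']),np.array(f['dist'])).reshape(-1,2)
    d=np.c_[p,np.ones(len(p))]
    return np.array(f['eye'],float),d@np.array(f['rotation'],float).T
def plane(f,uv,z):
    e,d=ray(f,uv); return (e+d*((z-e[2])/d[:,2:3]))[:,:2]
E
python3 - <<'E'
from h import *
for n in('top','side'):
    f=grab(n,n+'0.png'); print(n,f['mtx'],f['eye'],f['rotation'],f['dist'])
print(manip.get_state())
E
```

```text
top [[422.73675141   0.         276.36985308]
 [  0.         422.73675141 212.47673368]
 [  0.           0.           1.        ]] [ 400.71069189    7.26676633 1266.10855958] [-0.03204877  0.71368772 -0.69873937  0.03722906] [-0.09469858  0.          0.          0.          0.        ]
side [[529.99449991   0.         276.94144412]
 [  0.         529.99449991 214.20809453]
 [  0.           0.           1.        ]] [323.11549721 846.98027771 871.41537577] [ 0.04426834 -0.11414965  0.91175219 -0.39206903] [-0.13504052  0.          0.          0.          0.        ]
{'time': 0.1, 'joints': array([ 1.11700125e+00,  3.20217724e-01,  1.56555072e+00, -2.70402504e-05,
        1.25742522e+00, -1.99790148e-02]), 'qd': array([ 7.82417548e-04, -1.34694503e-04, -2.35977845e-03, -1.14858690e-03,
       -1.40635186e-03,  1.52531162e-05]), 'joint_efforts': array([ 6.63317514e-04, -4.16408694e+01, -2.34707147e+01, -5.27672523e-05,
        4.85787517e-03,  1.49694733e-05]), 'tcp_pos': array([241.49942499, 521.34959184, 230.57468519]), 'ee_rot': array([-1.75360921e-04,  2.15206989e-01,  9.76568129e-01, -7.81164850e-04]), 'wrist_force': array([ 0.53941144, -0.20899135, -0.93438018]), 'torque': array([ 0.06093758, -0.05741437,  0.02447112]), 'finger_force': 0.0, 'gripper_width': 1.0019642780689906}
```

View pics/top0.png

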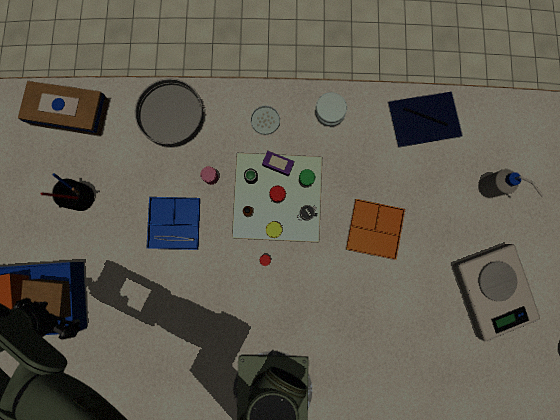

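View pics/side0.png

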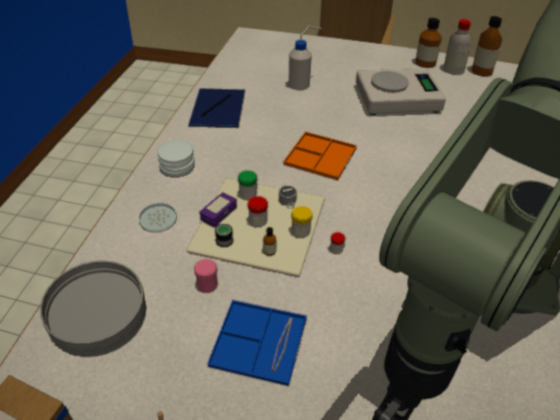

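```bash
sed -i 's/^from cell.*/&\nfrom scipy.spatial.transform import Rotation as R\ndef RM(f): return R.from_quat(np.array(f["rotation"],float)[[1,2,3,0]]).as_matrix()/; s/np.array(f\[.rotation.\],float).T/RM(f).T/' h.py
python3 - <<'E'
import cv2
im=cv2.imread('pics/top0.png')
a=cv2.resize(im[140:275,195:335],(800,771)[0:2] if 0 else (620,598),interpolation=cv2.INTER_CUBIC)
cv2.imwrite('pics/c1.png',a)
from h import *
f=manip.grab_frame('top')
hsv=cv2.cvtColor(np.asarray(f['pixels']),cv2.COLOR_RGB2HSV)
def blobs(name,lo,hi,z,roi=(130,275,140,420)):
    m=cv2.inRange(hsv,lo,hi);r=np.zeros_like(m);r[roi[0]:roi[1],roi[2]:roi[3]]=m[roi[0]:roi[1],roi[2]:roi[3]]
    for c in cv2.findContours(r,cv2.RETR_EXTERNAL,cv2.CHAIN_APPROX_NONE)[0]:
        a=cv2.contourArea(c)
        if a<25: continue
        M=cv2.moments(c);uv=(M['m10']/M['m00'],M['m01']/M['m00'])
        box=cv2.boxPoints(cv2.minAreaRect(c));print(name,int(a),np.round(uv,1),plane(f,[uv],z).round(1),'box',plane(f,box,z).round(0).tolist())
blobs('red',(0,150,60),(8,255,255),72);blobs('red2',(172,100,60),(180,255,255),72)
blobs('green',(45,90,40),(85,255,255),72)
blobs('yellow',(22,130,60),(35,255,255),72)
blobs('purple',(125,60,30),(160,255,255),42)
blobs('blue',(100,150,40),(122,255,255),14)
blobs('orange',(8,180,60),(20,255,255),14)
E
```

```text
red 77 [264.8 260. ] [[383.4  29.4]] box [[397.0, 43.0], [398.0, 15.0], [370.0, 15.0], [369.0, 43.0]]
red 166 [277.3 192.9] [[574.3  -1.9]] box [[594.0, 20.0], [595.0, -23.0], [554.0, -24.0], [554.0, 19.0]]
red2 156 [208.2 173.8] [[625.5 197.7]] box [[645.0, 219.0], [646.0, 179.0], [605.0, 177.0], [604.0, 218.0]]
green 49 [250.  174.6] [[625.7  77.5]] box [[626.0, 93.0], [642.0, 78.0], [626.0, 62.0], [610.0, 77.0]]
green 169 [306.8 176.6] [[623.4 -85.2]] box [[623.0, -56.0], [654.0, -86.0], [624.0, -116.0], [593.0, -86.0]]
yellow 181 [273.5 229.2] [[470.5   6.9]] box [[459.0, 36.0], [499.0, 17.0], [481.0, -22.0], [441.0, -3.0]]
purple 373 [277.7 162.2] [[670.1  -1.4]] box [[665.0, 46.0], [706.0, 31.0], [675.0, -49.0], [635.0, -34.0]]
blue 2328 [173.7 222.5] [[487.5 304.6]] box [[412.0, 383.0], [565.0, 384.0], [562.0, 232.0], [410.0, 232.0]]
orange 2342 [374.6 228.9] [[ 481.1 -294.9]] box [[420.0, -207.0], [571.0, -237.0], [545.0, -388.0], [393.0, -356.0]]
```

View pics/c1.png

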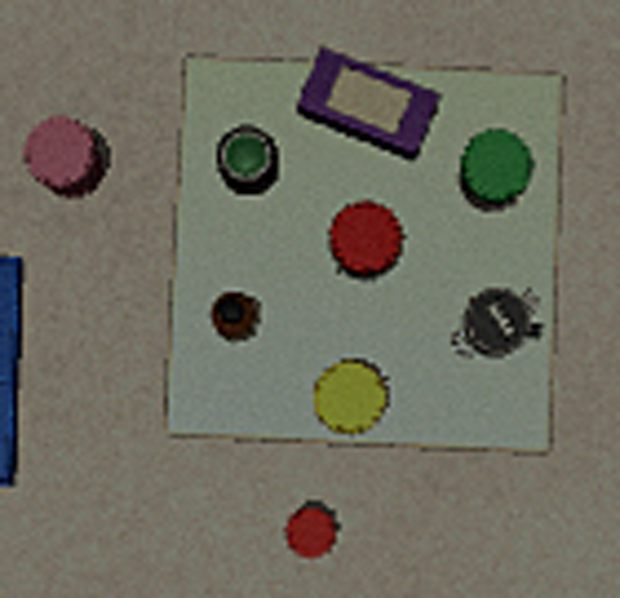

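Red candidates in top view: large red cap (277,193) on the board, small red cap (265,260) off the board, pink (208,174). I pick (277,193): it's 46 mm, red and on the board. The crop shows it clearly at (366,239), with the green pot at (497,167), loupe (247,157), tally (498,322) and slide box (368,103).

```bash
python3 - <<'E'
from h import *
T=grab('top');S=grab('side')
def cen(f,lo,hi,roi,z,nm,box=False):
    h=cv2.cvtColor(np.asarray(f['pixels']),cv2.COLOR_RGB2HSV);r=np.zeros(h.shape[:2],np.uint8)
    y0,y1,x0,x1=roi;r[y0:y1,x0:x1]=cv2.inRange(h,lo,hi)[y0:y1,x0:x1]
    c=max(cv2.findContours(r,0,cv2.CHAIN_APPROX_NONE)[0],key=cv2.contourArea)
    P=plane(f,cv2.convexHull(c).reshape(-1,2).astype(float),z)
    rect=cv2.minAreaRect(P.astype(np.float32));print(nm,cv2.contourArea(c),'rect c',np.round(rect[0],1),'size',np.round(rect[1],1),'ang',round(rect[2],1),'circ',np.round(cv2.minEnclosingCircle(P.astype(np.float32))[0],1))
for n,f,rois in (('top',T,[(180,205,265,290),(165,190,297,318),(150,178,260,296),(190,255,142,206),(195,262,340,410)]),('side',S,[(190,225,245,272),(168,198,235,262),(190,226,196,240),(295,385,205,310),(130,180,280,360)])):
    cen(f,(0,150,50),(8,255,255),rois[0],72,n+' red');cen(f,(45,90,30),(85,255,255),rois[1],72,n+' green')
    cen(f,(122,50,20),(165,255,255),rois[2],42,n+' purple');cen(f,(100,150,30),(122,255,255),rois[3],14,n+' blue');cen(f,(5,160,50),(20,255,255),rois[4],14,n+' orange')
for z in (12,42,48,51): print(z,'loupe',plane(T,[[250.7,175.4]],z).round(1),'tally',plane(T,[[307.4,212.7]],z).round(1))
c=lambda p,x0,y0,s:[x0+p[0]/s,y0+p[1]/s]
im=cv2.cvtColor(np.asarray(T['pixels']),cv2.COLOR_RGB2BGR);im2=cv2.cvtColor(np.asarray(S['pixels']),cv2.COLOR_RGB2BGR)
a=[cv2.resize(im[195:230,289:329],(400,350),interpolation=cv2.INTER_CUBIC),cv2.resize(im[160:195,232:272],(400,350),interpolation=cv2.INTER_CUBIC)]
b=[cv2.resize(im2[178:213,268:308],(400,350)),cv2.resize(im2[218:253,205:245],(400,350))]
o=np.vstack([np.hstack(a),np.hstack(b)]);o=cv2.convertScaleAbs(o,alpha=1.6);cv2.imwrite('pics/c2.png',cv2.resize(o,None,fx=.85,fy=.85))
E
```

```text
top red 161.0 rect c [574.1  -2.3] size [42.4 43.5] ang 27.6 circ [574.   -1.6]
top green 176.5 rect c [623.7 -84.5] size [43.8 43.1] ang 0.8 circ [622.8 -84.6]
top purple 387.5 rect c [668.4  -0.8] size [85.4 48.4] ang 68.6 circ [ 6.694e+02 -6.000e-01]
top blue 2356.5 rect c [487.2 307.9] size [152.1 153.7] ang 89.7 circ [488.1 307.4]
top orange 2419.5 rect c [ 482.1 -297. ] size [153.4 154.3] ang 79.7 circ [ 482.6 -297.1]
side red 259.0 rect c [570.7   8.7] size [42.8 56.3] ang 14.8 circ [573.2   9.2]
side green 220.0 rect c [619.1 -72.5] size [42.9 55.4] ang 14.6 circ [618.8 -73.4]
side purple 421.0 rect c [663.8  13.5] size [100.7  59.2] ang 70.6 circ [663.5  13.6]
side blue 5371.0 rect c [485.5 313.4] size [153.7 151.6] ang 89.8 circ [485.  313.3]
side orange 1980.0 rect c [ 479.6 -286.4] size [160.1 154.2] ang 79.4 circ [ 480.9 -285.7]
12 loupe [[634.5  78.9]] tally [[525.4 -93.2]]
42 loupe [[628.9  77.2]] tally [[522.5 -90.8]]
48 loupe [[627.8  76.8]] tally [[521.9 -90.4]]
51 loupe [[627.2  76.7]] tally [[521.6 -90.1]]
```

View pics/c2.png

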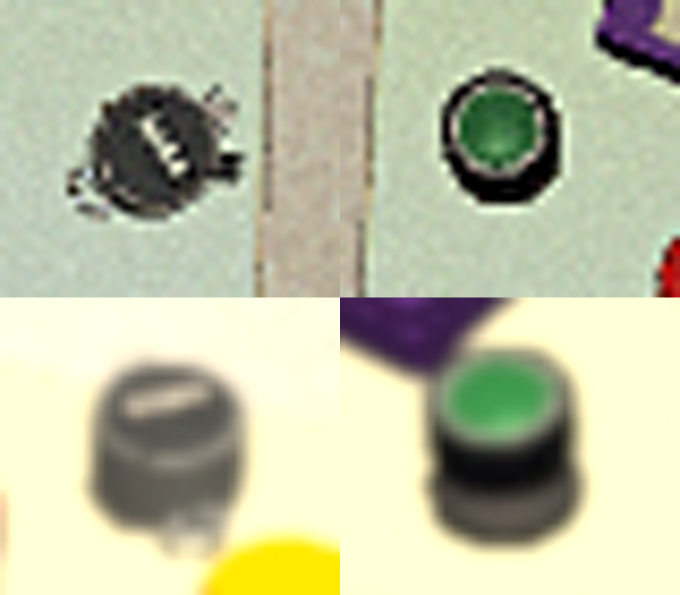

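```bash
cat >> h.py <<'E'
def go(x,y,z,ang,alt=0):
    "shift in tool axes and turn about tool axes to reach TCP x,y,z, pointing down, closing line at ang deg"
    s=manip.get_state();q=np.array(s['ee_rot']);Rt=R.from_quat(q[[1,2,3,0]])
    yt=Rt.as_matrix()[:,1];cur=np.degrees(np.arctan2(yt[1],yt[0]))
    d=(ang-cur+90)%180-90+180*alt; a=np.radians(cur+d)
    G=R.from_matrix(np.c_[[np.sin(a),-np.cos(a),0],[np.cos(a),np.sin(a),0],[0,0,-1]])
    if G.as_matrix()[2,2]>0: raise SystemExit
    sh=Rt.inv().apply(np.array([x,y,z])-np.array(s['tcp_pos']))
    rv=(Rt.inv()*G).as_rotvec(degrees=True)
    if d>180 or d<-180: print('big turn',d)
    print('shift',sh.round(1),'turn',rv.round(1),'| tcp',np.round(s['tcp_pos'],1),'cur',cur.round(1),'q',np.round(s['joints'],2),'t',round(s['time'],2),'w',round(float(s['gripper_width']),3),'F',np.round(s['wrist_force'],1))
E
python3 - <<'E'
from h import *
S=grab('side');T=grab('top')
print('side tally42',plane(S,[[287.6,191.3]],42),'loupe48',plane(S,[[223.4,229.1]],48))
print('top tally27',plane(T,[[306.4,212.3]],27),'loupe48',plane(T,[[249.8,174.3]],48))
go(573.5,-1,200,90)
E
```

```text
side tally42 [[522.81785985 -85.19955373]] loupe48 [[628.72535591  79.73607995]]
top tally27 [[525.07582869 -89.07450012]] loupe48 [[631.01121037  79.55980764]]Traceback (most recent call last):
  File "<stdin>", line 5, in <module>
  File "h.py", line 20, in go
    G=R.from_matrix(np.c_[[np.sin(a),-np.cos(a),0],[np.cos(a),np.sin(a),0],[0,0,-1]])
  File "scipy/spatial/transform/_rotation.pyx", line 1143, in scipy.spatial.transform._rotation.Rotation.from_matrix
ValueError: Non-positive determinant (left-handed or null coordinate frame) in rotation matrix 0: [[ 1.000000e+00  6.123234e-17  0.000000e+00]
 [-6.123234e-17  1.000000e+00  0.000000e+00]
 [ 0.000000e+00  0.000000e+00 -1.000000e+00]].
```

```bash
sed -i 's/\[np.sin(a),-np.cos(a),0\]/[-np.sin(a),np.cos(a),0]/' h.py
python3 -c "
from h import *
go(573.5,-1,200,90)"
```

```text
shift [-520.8 -334.7   31.2] turn [ -0.   -0.  -24.9] | tcp [241.6 521.6 231.1] cur 65.1 q [ 1.12  0.32  1.56  0.    1.26 -0.02] t 0.35 w 1.002 F [-0.1 -0.  -0.2]
```

Emit:
servo_tool --targets '[[[-520.8,-334.7,31,0,0,-24.9,-1],[-520.8,-334.7,31,0,0,-24.9,-1],[-520.8,-334.7,31,0,0,-24.9,-1],[-520.8,-334.7,31,0,0,-24.9,-1],[-520.8,-334.7,31,0,0,-24.9,-1],[-520.8,-334.7,31,0,0,-24.9,-1],[-520.8,-334.7,31,0,0,-24.9,-1],[-520.8,-334.7,31,0,0,-24.9,-1],[-520.8,-334.7,31,0,0,-24.9,-1],[-520.8,-334.7,31,0,0,-24.9,-1],[-520.8,-334.7,31,0,0,-24.9,-1],[-520.8,-334.7,31,0,0,-24.9,-1],[-520.8,-334.7,31,0,0,-24.9,-1],[-520.8,-334.7,31,0,0,-24.9,-1],[-520.8,-334.7,31,0,0,-24.9,-1],[-520.8,-334.7,31,0,0,-24.9,-1]]]' --grip_force 40

```text
time: 2.35
tcp_pos: [573.4, -0.4, 200.5]
ee_rot: [0.0, -0.001, 1.0, 0.0]
wrist_force: [0.1, 0.1, 0.2]
gripper_width: 1.001
finger_force: 0.0
```

```bash
python3 -c "
from h import *
go(573.5,-1,45,90);grab('top','t1.png');grab('side','s1.png')
a=cv2.imread('pics/t1.png')[100:300,140:420];b=cv2.imread('pics/s1.png')[100:300,140:420]
cv2.imwrite('pics/c3.png',cv2.resize(np.vstack([a,b]),None,fx=1.5,fy=1.5))"
```

```text
shift [ -0.   -0.6 155.5] turn [0.  0.  0.1] | tcp [ 5.734e+02 -4.000e-01  2.005e+02] cur 90.1 q [-0.02  0.34  1.62  0.    1.19 -1.59] t 2.35 w 1.001 F [0.1 0.1 0.2]
```

View pics/c3.png

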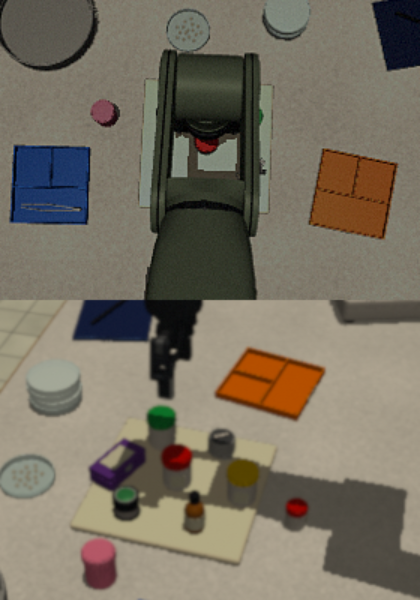

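Side crop: the gripper hangs over the red pot (crop 177,458), with the fingers clear of its neighbours. Next I go down and grip.

Emit:
servo_tool --targets '[[[0,-0.6,50,0,0,0,-1],[0,-0.6,100,0,0,0,-1],[0,-0.6,130,0,0,0,-1],[0,-0.6,150,0,0,0,-1],[0,-0.6,156,0,0,0,-1],[0,-0.6,156,0,0,0,-1],[0,-0.6,156,0,0,0,1],[0,-0.6,156,0,0,0,1],[0,-0.6,156,0,0,0,1],[0,-0.6,156,0,0,0,1],[0,-0.6,156,0,0,0,1],[0,-0.6,156,0,0,0,1],[0,-0.6,156,0,0,0,1],[0,-0.6,156,0,0,0,1]]]'

```text
time: 4.2
tcp_pos: [574.2, -1.4, 45.3]
ee_rot: [0.001, -0.0, 1.0, 0.0]
wrist_force: [-0.7, 0.2, 5.9]
gripper_width: 0.521
finger_force: 40.5
```

```bash
python3 -c "
from h import *
go(522.5,345.5,200,90)"
```

```text
shift [  51.1  347.  -154.7] turn [0.  0.1 0. ] | tcp [574.2  -1.4  45.3] cur 90.0 q [-0.02  0.49  1.81  0.    0.84 -1.59] t 4.2 w 0.521 F [-0.7  0.2  5.9]
```

Emit:
servo_tool --targets '[[[0,0,-20,0,0,0,1],[0,0,-60,0,0,0,1],[0,0,-110,0,0,0,1],[0,0,-155,0,0,0,1],[8,50,-155,0,0,0,1],[16,105,-155,0,0,0,1],[24,160,-155,0,0,0,1],[32,215,-155,0,0,0,1],[40,270,-155,0,0,0,1],[47,315,-155,0,0,0,1],[51,347,-155,0,0,0,1],[51,347,-155,0,0,0,1],[51,347,-155,0,0,0,1]]]'

```text
time: 5.82
tcp_pos: [522.1, 344.9, 198.9]
ee_rot: [-0.0, -0.0, 1.0, -0.001]
wrist_force: [0.0, -0.4, -0.5]
gripper_width: 0.523
finger_force: 41.2
```

```bash
python3 -c "
from h import *
go(522.5,345.5,36,90);grab('top','t2.png');grab('side','s2.png')
a=cv2.imread('pics/t2.png')[100:300,140:420];b=cv2.imread('pics/s2.png')[180:380,140:420]
cv2.imwrite('pics/c4.png',cv2.resize(np.vstack([a,b]),None,fx=1.5,fy=1.5))"
```

```text
shift [ -0.5   0.8 162.9] turn [-0.1 -0.   0.1] | tcp [522.1 344.9 198.9] cur 90.1 q [ 0.57  0.42  1.49 -0.    1.23 -1.01] t 5.83 w 0.523 F [ 0.  -0.4 -0.5]
```

View pics/c4.png

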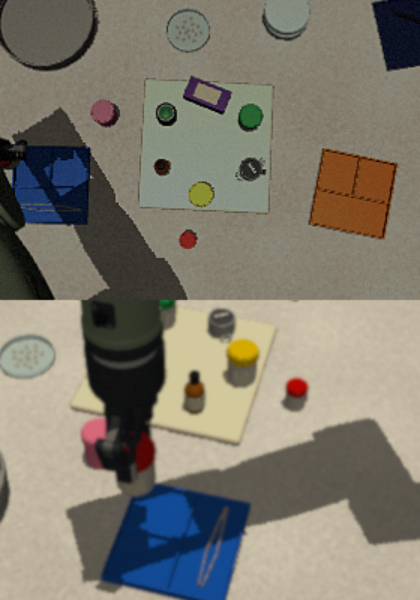

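The pot is held upright, below the gripper near the blue tray (crop 140,470). I'll lower it in stages.

Emit:
servo_tool --targets '[[[0,0.6,60,0,0,0,1],[0,0.6,115,0,0,0,1],[0,0.6,145,0,0,0,1],[0,0.6,155,0,0,0,1],[0,0.6,159,0,0,0,1],[0,0.6,160,0,0,0,1],[0,0.6,161,0,0,0,1],[0,0.6,161,0,0,0,1],[0,0.6,161,0,0,0,1]]]'

```text
time: 7.05
tcp_pos: [522.4, 346.3, 38.8]
ee_rot: [0.0, -0.0, 1.0, 0.0]
wrist_force: [0.5, 0.1, -0.7]
gripper_width: 0.524
finger_force: 41.2
```

Emit:
servo_tool --targets '[[[0,0,0.7,0,0,0,1],[0,0,1.4,0,0,0,1],[0,0,1.9,0,0,0,1],[0,0,1.9,0,0,0,1]]]'

```text
time: 7.55
tcp_pos: [522.3, 346.1, 36.4]
ee_rot: [-0.0, -0.0, 1.0, 0.0]
wrist_force: [-0.9, -0.1, -0.5]
gripper_width: 0.521
finger_force: 41.3
```

Emit:
servo_tool --targets '[[[0,0,0.5,0,0,0,1],[0,0,1,0,0,0,1],[0,0,1,0,0,0,1]]]'

```text
time: 7.92
tcp_pos: [522.4, 346.1, 36.4]
ee_rot: [0.0, -0.0, 1.0, 0.0]
wrist_force: [-1.0, -2.4, 6.1]
gripper_width: 0.523
finger_force: 41.7
```

Emit:
servo_tool --targets '[[[0,0,0.5,0,0,0,-0.2],[0,0,0.5,0,0,0,-0.5],[0,0,0.5,0,0,0,-1],[0,0,0.5,0,0,0,-1],[0,0,0.5,0,0,0,-1],[0,0,-30,0,0,0,-1],[0,0,-80,0,0,0,-1],[0,0,-130,0,0,0,-1],[0,0,-165,0,0,0,-1],[0,0,-165,0,0,0,-1]]]'

```text
time: 9.18
tcp_pos: [523.7, 347.0, 204.1]
ee_rot: [0.003, -0.0, 1.0, 0.002]
wrist_force: [0.8, -0.4, 0.0]
gripper_width: 1.002
finger_force: 0.0
```

```bash
python3 -c "
from h import *
go(524,-87.5,200,27);go(524,-87.5,200,-153,0)"
```

```text
shift [ 1.000e-01 -4.346e+02  2.300e+00] turn [ 0.4  0.2 63. ] | tcp [523.7 347.  204.1] cur 90.0 q [ 0.57  0.42  1.48  0.    1.23 -1.  ] t 9.18 w 1.002 F [ 0.8 -0.4  0. ]
shift [ 1.000e-01 -4.346e+02  2.300e+00] turn [ 0.4  0.2 63. ] | tcp [523.7 347.  204.1] cur 90.0 q [ 0.57  0.42  1.48  0.    1.23 -1.  ] t 9.18 w 1.002 F [ 0.8 -0.4  0. ]
```

Emit:
servo_tool --targets '[[[0,-60,2,0,0,9,-1],[0,-120,2,0,0,18,-1],[0,-180,2,0,0,27,-1],[0,-240,2,0,0,36,-1],[0,-300,2,0,0,45,-1],[0,-355,2,0,0,54,-1],[0,-400,2,0.2,0.1,60,-1],[0,-434.5,2,0.2,0.1,63,-1],[0,-434.5,2,0.2,0.1,63,-1],[0,-434.5,2,0.2,0.1,63,-1],[0,-434.5,2,0.2,0.1,63,-1]]]'

```text
time: 10.55
tcp_pos: [522.5, -87.3, 198.0]
ee_rot: [-0.001, 0.521, 0.853, -0.002]
wrist_force: [0.2, 0.7, 0.7]
gripper_width: 1.001
finger_force: 0.0
```

```bash
python3 -c "
from h import *
go(524,-87.5,24,27)
grab('top','t3.png');grab('side','s3.png')
a=cv2.imread('pics/t3.png')[100:300,140:420];b=cv2.imread('pics/s3.png')[140:380,170:370]
cv2.imwrite('pics/c5.png',np.hstack([cv2.resize(a,(400,286*1)),cv2.resize(b,(400,480))[:286]*0]) if 0 else np.vstack([cv2.resize(a,(480,342)),cv2.resize(b[150:],(480,216))]))"
```

```text
shift [ -1.   2. 174.] turn [-0.2 -0.   0.1] | tcp [522.5 -87.3 198. ] cur 27.1 q [-0.19  0.27  1.72 -0.    1.15 -0.66] t 10.55 w 1.001 F [0.2 0.7 0.7]
```

View pics/c5.png

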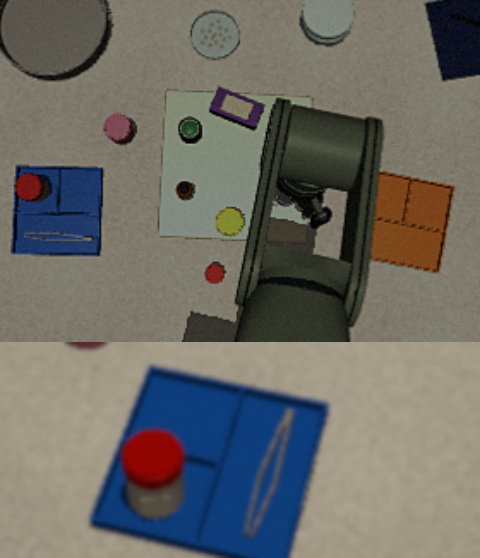

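The red pot stands upright in the blue tray's left square (crop 155,470); the gripper is above the tally.

Emit:
servo_tool --targets '[[[-1,2,55,0,0,0,-1],[-1,2,110,0,0,0,-1],[-1,2,145,0,0,0,-1],[-1,2,165,0,0,0,-1],[-1,2,174,0,0,0,-1],[-1,2,174,0,0,0,-1],[-1,2,174,0,0,0,1],[-1,2,174,0,0,0,1],[-1,2,174,0,0,0,1],[-1,2,174,0,0,0,1],[-1,2,174,0,0,0,1],[-1,2,174,0,0,0,1],[-1,2,174,0,0,0,1]]]'

```text
time: 12.28
tcp_pos: [525.0, -88.8, 25.5]
ee_rot: [0.0, 0.522, 0.853, -0.001]
wrist_force: [-1.1, 1.1, 5.3]
gripper_width: 0.494
finger_force: 40.2
```

```bash
python3 -c "
from h import *
go(522.5,270.5,180,45)"
```

```text
shift [ 320.9  160.8 -155.3] turn [ -0.1   0.1 -18. ] | tcp [525.  -88.8  25.5] cur 27.0 q [-0.19  0.47  1.93 -0.    0.74 -0.66] t 12.28 w 0.494 F [-1.1  1.1  5.3]
```

Emit:
servo_tool --targets '[[[0,0,-20,0,0,0,1],[0,0,-60,0,0,0,1],[0,0,-110,0,0,0,1],[0,0,-155,0,0,0,1],[48,24,-155,0,0,-3,1],[96,48,-155,0,0,-6,1],[144,72,-155,0,0,-9,1],[192,96,-155,0,0,-12,1],[240,120,-155,0,0,-15,1],[285,143,-155,0,0,-17,1],[321,161,-155,0,0,-18,1],[321,161,-155,0,0,-18,1],[321,161,-155,0,0,-18,1],[321,161,-155,0,0,-18,1]]]'

```text
time: 14.02
tcp_pos: [522.2, 269.5, 178.7]
ee_rot: [-0.001, 0.383, 0.924, -0.002]
wrist_force: [-0.5, 0.5, 0.1]
gripper_width: 0.494
finger_force: 40.9
```

```bash
python3 -c "
from h import *
go(522.5,270.5,16.5,45)"
```

```text
shift [  0.4   1.5 162.2] turn [-0.2 -0.  -0. ] | tcp [522.2 269.5 178.7] cur 45.0 q [ 0.46  0.38  1.61 -0.    1.15 -0.33] t 14.03 w 0.494 F [-0.5  0.5  0.1]
```

Emit:
servo_tool --targets '[[[0,1,60,0,0,0,1],[0,1,115,0,0,0,1],[0,1,145,0,0,0,1],[0,1,155,0,0,0,1],[0,1,159,0,0,0,1],[0,1,160,0,0,0,1],[0,1,160,0,0,0,1],[0,1,160,0,0,0,1]]]'

```text
time: 15.02
tcp_pos: [522.9, 271.4, 19.6]
ee_rot: [-0.001, 0.382, 0.924, -0.001]
wrist_force: [-0.7, 0.4, -0.4]
gripper_width: 0.495
finger_force: 41.0
```

Emit:
servo_tool --targets '[[[0,0,0.6,0,0,0,1],[0,0,1.2,0,0,0,1],[0,0,1.8,0,0,0,1],[0,0,1.8,0,0,0,1]]]'

```text
time: 15.52
tcp_pos: [522.4, 271.1, 16.8]
ee_rot: [-0.001, 0.382, 0.924, -0.002]
wrist_force: [-0.4, 0.4, -1.1]
gripper_width: 0.502
finger_force: 41.0
```

Emit:
servo_tool --targets '[[[0,0,0.6,0,0,0,1],[0,0,1.2,0,0,0,1],[0,0,1.2,0,0,0,1]]]'

```text
time: 15.9
tcp_pos: [522.5, 271.2, 16.5]
ee_rot: [-0.001, 0.382, 0.924, -0.001]
wrist_force: [-1.8, -0.6, 5.4]
gripper_width: 0.498
finger_force: 41.7
```

Emit:
servo_tool --targets '[[[0,0,0.5,0,0,0,-0.2],[0,0,0.5,0,0,0,-0.5],[0,0,0.5,0,0,0,-0.7],[0,0,0.5,0,0,0,-0.7],[0,0,0.5,0,0,0,-0.7],[0,0,-30,0,0,0,-1],[0,0,-80,0,0,0,-1],[0,0,-130,0,0,0,-1],[0,0,-185,0,0,0,-1],[0,0,-185,0,0,0,-1]]]'

```text
time: 17.15
tcp_pos: [525.5, 272.7, 205.9]
ee_rot: [0.002, 0.382, 0.924, 0.003]
wrist_force: [0.9, 0.2, -0.9]
gripper_width: 0.998
finger_force: 0.0
```

```bash
python3 -c "
from h import *
go(622,-84,200,60)"
```

```text
shift [-320.3 -184.2    5.5] turn [  0.4   0.2 -15. ] | tcp [525.5 272.7 205.9] cur 45.0 q [ 0.46  0.36  1.57 -0.    1.2  -0.33] t 17.15 w 0.998 F [ 0.9  0.2 -0.9]
```

```bash
python3 -c "
from h import *
go(622.5,-83.5,200,-10)"
```

```text
shift [-320.3 -183.5    5.5] turn [ 0.4 -0.  55. ] | tcp [525.5 272.7 205.9] cur 45.0 q [ 0.46  0.36  1.57 -0.    1.2  -0.33] t 17.15 w 0.998 F [ 0.9  0.2 -0.9]
```

Emit:
servo_tool --targets '[[[-50,-29,5,0,0,8,-1],[-100,-57,5,0,0,16,-1],[-150,-86,5,0,0,24,-1],[-200,-115,5,0,0,32,-1],[-250,-144,5,0,0,40,-1],[-295,-170,5,0,0,48,-1],[-320.5,-184,5,0,0,55,-1],[-320.5,-184,5,0,0,55,-1],[-320.5,-184,5,0,0,55,-1],[-320.5,-184,5,0,0,55,-1]]]'

```text
time: 18.4
tcp_pos: [619.4, -83.9, 195.9]
ee_rot: [-0.001, 0.765, 0.644, -0.002]
wrist_force: [0.4, 0.4, -0.3]
gripper_width: 0.997
finger_force: 0.0
```

```bash
python3 -c "
from h import *
go(622.5,-83.5,44,-10)
grab('top','t4.png');grab('side','s4.png')
b=cv2.imread('pics/s4.png')[140:390,170:370]
a=cv2.imread('pics/t4.png')[180:260,140:240]
cv2.imwrite('pics/c6.png',np.vstack([cv2.resize(a,(400,320)),cv2.resize(b[150:],(400,200))]))"
```

```text
shift [  1.3   3.5 151.8] turn [-0.2  0.1  0.2] | tcp [619.4 -83.9 195.9] cur -9.8 q [-0.15  0.42  1.5  -0.    1.23  0.02] t 18.4 w 0.997 F [ 0.4  0.4 -0.3]
```

View pics/c6.png

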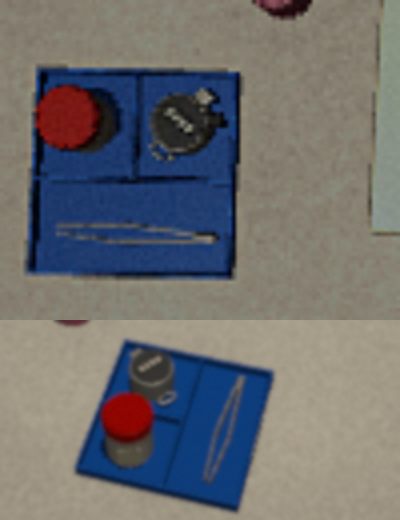

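Blue kit is right: the red pot is at crop (68,118) and the tally lies flat at (185,122), both inside their squares. Next, the green pot.

Emit:
servo_tool --targets '[[[1,2,50,0,0,0,-1],[1,2,100,0,0,0,-1],[1,2,130,0,0,0,-1],[1,2,148,0,0,0,-1],[1,2,153,0,0,0,-1],[1,2,153,0,0,0,-1],[1,2,153,0,0,0,1],[1,2,153,0,0,0,1],[1,2,153,0,0,0,1],[1,2,153,0,0,0,1],[1,2,153,0,0,0,1],[1,2,153,0,0,0,1],[1,2,153,0,0,0,1]]]'

```text
time: 20.12
tcp_pos: [622.1, -85.0, 44.2]
ee_rot: [0.0, 0.766, 0.643, -0.001]
wrist_force: [0.4, -0.3, 5.5]
gripper_width: 0.527
finger_force: 40.3
```

```bash
python3 -c "
from h import *
go(523.7,-266.5,200,-10.4)"
```

```text
shift [-196.2  -65.7 -155.3] turn [-0.1  0.1  0.4] | tcp [622.1 -85.   44.2] cur -10.0 q [-0.15  0.56  1.67 -0.    0.9   0.02] t 20.12 w 0.527 F [ 0.4 -0.3  5.5]
```

Emit:
servo_tool --targets '[[[0,0,-20,0,0,0,1],[0,0,-60,0,0,0,1],[0,0,-110,0,0,0,1],[0,0,-155,0,0,0,1],[-50,-17,-155,0,0,0,1],[-100,-34,-155,0,0,0,1],[-150,-51,-155,0,0,0,1],[-180,-61,-155,0,0,0,1],[-196,-66,-155,0,0,0.4,1],[-196,-66,-155,0,0,0.4,1],[-196,-66,-155,0,0,0.4,1],[-196,-66,-155,0,0,0.4,1],[-196,-66,-100,0,0,0.4,1],[-196,-66,-50,0,0,0.4,1],[-196,-66,-15,0,0,0.4,1],[-196,-66,0,0,0,0.4,1],[-196,-66,0,0,0,0.4,1],[-196,-66,0,0,0,0.4,1]]]'

```text
time: 22.38
tcp_pos: [523.9, -266.9, 45.3]
ee_rot: [0.001, 0.768, 0.641, -0.001]
wrist_force: [0.5, 0.6, -0.7]
gripper_width: 0.528
finger_force: 41.0
```

```bash
python3 -c "
from h import *
go(523.7,-266.5,35.2,-10.4)"
```

```text
shift [ 0.4 -0.3 10.1] turn [0.  0.2 0.1] | tcp [ 523.9 -266.9   45.3] cur -10.3 q [-0.49  0.51  1.78 -0.    0.85 -0.31] t 22.38 w 0.528 F [ 0.5  0.6 -0.7]
```

Emit:
servo_tool --targets '[[[0,0,4,0,0,0,1],[0,0,7,0,0,0,1],[0,0,8,0,0,0,1],[0,0,8.7,0,0,0,1],[0,0,9.3,0,0,0,1],[0,0,9.3,0,0,0,1],[0,0,9.3,0,0,0,1]]]'

```text
time: 23.25
tcp_pos: [522.6, -266.6, 35.2]
ee_rot: [-0.0, 0.768, 0.64, -0.002]
wrist_force: [-1.5, 0.8, 6.7]
gripper_width: 0.523
finger_force: 41.6
```

Emit:
servo_tool --targets '[[[0,0,0.6,0,0,0,1],[0,0,1.2,0,0,0,1],[0,0,1.2,0,0,0,1]]]'

```text
time: 23.62
tcp_pos: [522.7, -266.7, 35.1]
ee_rot: [0.0, 0.768, 0.64, -0.002]
wrist_force: [-2.6, 0.9, 12.3]
gripper_width: 0.521
finger_force: 42.2
```

Emit:
servo_tool --targets '[[[0,0,-1,0,0,0,1],[0,0,-1,0,0,0,-0.2],[0,0,-1,0,0,0,-0.5],[0,0,-1,0,0,0,-0.9],[0,0,-1,0,0,0,-1],[0,0,-1,0,0,0,-1],[0,0,-30,0,0,0,-1],[0,0,-80,0,0,0,-1],[0,0,-130,0,0,0,-1],[0,0,-165,0,0,0,-1],[0,0,-165,0,0,0,-1]]]'

```text
time: 25.0
tcp_pos: [524.6, -267.0, 201.6]
ee_rot: [0.003, 0.768, 0.64, -0.0]
wrist_force: [-0.4, -0.8, 0.5]
gripper_width: 0.999
finger_force: 0.0
```

```bash
python3 -c "
from h import *
go(630,79.5,200,0)"
```

```text
shift [3.598e+02 4.140e+01 1.000e-01] turn [  0.2   0.3 -10.4] | tcp [ 524.6 -267.   201.6] cur -10.4 q [-0.49  0.36  1.58 -0.    1.19 -0.31] t 25.0 w 0.999 F [-0.4 -0.8  0.5]
```

Emit:
servo_tool --targets '[[[55,6,0,0,0,-3,-1],[110,12,0,0,0,-6,-1],[165,19,0,0,0,-9,-1],[220,25,0,0,0,-10,-1],[275,32,0,0,0,-10.4,-1],[325,38,0,0,0,-10.4,-1],[359.8,41.4,0,0,0,-10.4,-1],[359.8,41.4,0,0,0,-10.4,-1],[359.8,41.4,0,0,0,-10.4,-1],[359.8,41.4,0,0,0,-10.4,-1],[359.8,41.4,0,0,0,-10.4,-1]]]'

```text
time: 26.38
tcp_pos: [628.3, 79.2, 197.3]
ee_rot: [-0.0, 0.707, 0.707, -0.002]
wrist_force: [-0.6, 1.4, 0.1]
gripper_width: 0.997
finger_force: 0.0
```

```bash
python3 -c "
from h import *
go(630,79.5,28,0)"
```

```text
shift [  0.6   2.2 169.3] turn [-0.2  0.1 -0. ] | tcp [628.3  79.2 197.3] cur -0.0 q [ 0.11  0.43  1.47 -0.    1.24  0.11] t 26.38 w 0.997 F [-0.6  1.4  0.1]
```

Emit:
servo_tool --targets '[[[0,1,50,0,0,0,-1],[0,1,105,0,0,0,-1],[0,1,140,0,0,0,-1],[0,1,160,0,0,0,-1],[0,1,169,0,0,0,-1],[0,1,169.5,0,0,0,-1],[0,1,169.5,0,0,0,1],[0,1,169.5,0,0,0,1],[0,1,169.5,0,0,0,1],[0,1,169.5,0,0,0,1],[0,1,169.5,0,0,0,1],[0,1,169.5,0,0,0,1],[0,1,169.5,0,0,0,1]]]'

```text
time: 28.0
tcp_pos: [629.6, 80.0, 28.9]
ee_rot: [0.0, 0.707, 0.707, -0.001]
wrist_force: [-0.6, 0.7, 5.4]
gripper_width: 0.452
finger_force: 40.6
```

```bash
python3 -c "
from h import *
go(510.1,-340.3,200,-10.4)"
```

```text
shift [-420.5 -120.  -170.2] turn [-0.1  0.1 10.4] | tcp [629.6  80.   28.9] cur 0.0 q [ 0.11  0.59  1.67 -0.    0.88  0.11] t 28.0 w 0.452 F [-0.6  0.7  5.4]
```

Emit:
servo_tool --targets '[[[0,0,-20,0,0,0,1],[0,0,-60,0,0,0,1],[0,0,-115,0,0,0,1],[0,0,-170,0,0,0,1],[-53,-15,-170,0,0,2,1],[-106,-30,-170,0,0,4,1],[-159,-45,-170,0,0,6,1],[-212,-60,-170,0,0,8,1],[-265,-75,-170,0,0,10,1],[-318,-91,-170,0,0,10.4,1],[-365,-104,-170,0,0,10.4,1],[-400,-114,-170,0,0,10.4,1],[-420.5,-120,-170,0,0,10.4,1],[-420.5,-120,-170,0,0,10.4,1],[-420.5,-120,-170,0,0,10.4,1]]]'

```text
time: 29.88
tcp_pos: [510.1, -339.1, 198.8]
ee_rot: [-0.001, 0.768, 0.641, -0.002]
wrist_force: [0.0, -0.2, -1.4]
gripper_width: 0.45
finger_force: 40.4
```

```bash
python3 -c "
from h import *
go(510.1,-340.3,19.9,-10.4)"
```

```text
shift [ -0.9   0.7 178.9] turn [-0.2  0.1  0.1] | tcp [ 510.1 -339.1  198.8] cur -10.3 q [-0.6   0.4   1.52 -0.    1.22 -0.42] t 29.88 w 0.45 F [ 0.  -0.2 -1.4]
```

Emit:
servo_tool --targets '[[[-0.5,0.5,55,0,0,0,1],[-0.5,0.5,110,0,0,0,1],[-0.5,0.5,150,0,0,0,1],[-0.5,0.5,168,0,0,0,1],[-0.5,0.5,174,0,0,0,1],[-0.5,0.5,176,0,0,0,1],[-0.5,0.5,176,0,0,0,1],[-0.5,0.5,176,0,0,0,1]]]'

```text
time: 30.88
tcp_pos: [510.2, -341.5, 23.9]
ee_rot: [0.001, 0.768, 0.64, -0.002]
wrist_force: [0.5, -0.8, 0.1]
gripper_width: 0.457
finger_force: 40.4
```

Emit:
servo_tool --targets '[[[0,0,0.6,0,0,0,1],[0,0,1.2,0,0,0,1],[0,0,1.8,0,0,0,1],[0,0,1.8,0,0,0,1]]]'

```text
time: 31.38
tcp_pos: [509.6, -341.2, 21.0]
ee_rot: [-0.0, 0.768, 0.64, -0.002]
wrist_force: [-0.1, 1.2, -0.9]
gripper_width: 0.452
finger_force: 40.4
```

Emit:
servo_tool --targets '[[[0,0,0.6,0,0,0,1],[0,0,1.2,0,0,0,1],[0,0,1.8,0,0,0,1],[0,0,1.8,0,0,0,1]]]'

```text
time: 31.88
tcp_pos: [509.6, -341.3, 19.9]
ee_rot: [-0.0, 0.768, 0.64, -0.002]
wrist_force: [-0.9, 0.8, 5.0]
gripper_width: 0.449
finger_force: 40.8
```

Emit:
servo_tool --targets '[[[0,0,0,0,0,0,-0.1],[0,0,0,0,0,0,-0.5],[0,0,0,0,0,0,-0.7],[0,0,0,0,0,0,-0.7],[0,0,0,0,0,0,-0.7],[0,0,-30,0,0,0,-1],[0,0,-80,0,0,0,-1],[0,0,-130,0,0,0,-1],[0,0,-180,0,0,0,-1],[0,0,-180,0,0,0,-1]]]'

```text
time: 33.12
tcp_pos: [512.3, -342.3, 204.3]
ee_rot: [0.005, 0.768, 0.64, -0.0]
wrist_force: [-0.0, -0.1, -0.1]
gripper_width: 0.998
finger_force: 0.0
```

```bash
python3 - <<'E'
from h import *
f=grab('top','t5.png');go(668.5,0,200,-20.9)
h=cv2.cvtColor(np.asarray(f['pixels']),cv2.COLOR_RGB2HSV);m=np.zeros(h.shape[:2],np.uint8);m[150:178,260:296]=cv2.inRange(h,(122,50,20),(165,255,255))[150:178,260:296]
P=plane(f,cv2.convexHull(np.argwhere(m)[:,::-1].astype(np.int32)).reshape(-1,2).astype(float),42)
print(cv2.minAreaRect(P.astype(np.float32)))
m=cv2.inRange(h,(0,0,0),(0,0,0))
a=cv2.imread('pics/t5.png');cv2.imwrite('pics/c7.png',np.hstack([cv2.resize(a[145:185,255:300],(400,356)),cv2.resize(a[190:270,340:420],(356,356))]))
E
```

```text
shift [364.1  93.6   0. ] turn [ 0.1  0.2 10.5] | tcp [ 510.9 -341.4  201.5] cur -10.4 q [-0.61  0.4   1.52 -0.    1.22 -0.42] t 33.17 w 1.004 F [-0.3 -1.  -0.7]
((668.1453247070312, -0.6069831848144531), (85.42843627929688, 48.48568344116211), 69.06465148925781)
```

View pics/c7.png

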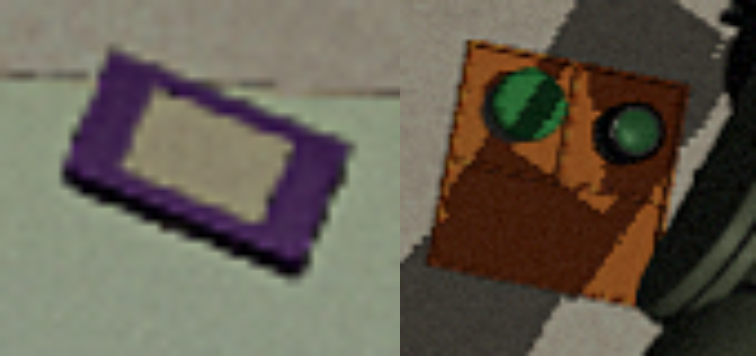

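Crop: slide box label centre at (208,155); green pot (527,105) and loupe (633,130) sit in the orange squares. Now the box.

Emit:
servo_tool --targets '[[[55,14,0,0,0,2,-1],[110,28,0,0,0,4,-1],[165,43,0,0,0,6,-1],[220,57,0,0,0,8,-1],[275,71,0,0,0,10,-1],[325,84,0,0,0,10.6,-1],[363,94.5,0,0,0,10.6,-1],[363,94.5,0,0,0,10.6,-1],[363,94.5,0,0,0,10.6,-1],[363,94.5,0,0,0,10.6,-1],[363,94.5,0,0,0,10.6,-1]]]'

```text
time: 34.55
tcp_pos: [668.1, -1.9, 198.2]
ee_rot: [-0.0, 0.824, 0.566, -0.002]
wrist_force: [-0.8, -0.1, -0.2]
gripper_width: 1.0
finger_force: 0.0
```

```bash
python3 -c "
from h import *
go(669.5,-1,24,-21)"
```

```text
shift [  1.9   1.4 174.2] turn [-0.1  0.2 -0. ] | tcp [668.1  -1.9 198.2] cur -21.0 q [-0.02  0.49  1.38 -0.    1.28  0.35] t 34.55 w 1.0 F [-0.8 -0.1 -0.2]
```

Emit:
servo_tool --targets '[[[1,0.5,50,0,0,0,-1],[1,0.5,105,0,0,0,-1],[1,0.5,145,0,0,0,-1],[1,0.5,165,0,0,0,-1],[1,0.5,174,0,0,0,-1],[1,0.5,174.5,0,0,0,-1],[1,0.5,174.5,0,0,0,1],[1,0.5,174.5,0,0,0,1],[1,0.5,174.5,0,0,0,1],[1,0.5,174.5,0,0,0,1],[1,0.5,174.5,0,0,0,1],[1,0.5,174.5,0,0,0,1],[1,0.5,174.5,0,0,0,1]]]'

```text
time: 36.17
tcp_pos: [669.5, -0.4, 25.0]
ee_rot: [0.001, 0.824, 0.567, -0.001]
wrist_force: [0.1, -0.5, 5.2]
gripper_width: 0.505
finger_force: 43.3
```

```bash
python3 -c "
from h import *
go(442.2,-289.7,200,-10.4)"
```

```text
shift [-351.9 -108.9 -174.3] turn [ -0.    0.1 -10.5] | tcp [ 6.695e+02 -4.000e-01  2.500e+01] cur -20.9 q [-0.02  0.64  1.58 -0.    0.92  0.35] t 36.17 w 0.505 F [ 0.1 -0.5  5.2]
```

Emit:
servo_tool --targets '[[[0,0,-20,0,0,0,1],[0,0,-60,0,0,0,1],[0,0,-115,0,0,0,1],[0,0,-174,0,0,0,1],[-50,-15,-174,0,0,-2,1],[-100,-31,-174,0,0,-4,1],[-150,-46,-174,0,0,-6,1],[-200,-62,-174,0,0,-8,1],[-250,-77,-174,0,0,-10,1],[-300,-93,-174,0,0,-10.5,1],[-335,-104,-174,0,0,-10.5,1],[-352,-109,-174,0,0,-10.5,1],[-352,-109,-174,0,0,-10.5,1],[-352,-109,-174,0,0,-10.5,1],[-352,-109,-174,0,0,-10.5,1]]]'

```text
time: 38.05
tcp_pos: [442.3, -288.8, 198.8]
ee_rot: [-0.0, 0.768, 0.64, -0.002]
wrist_force: [-0.2, -0.1, -0.8]
gripper_width: 0.507
finger_force: 42.6
```

```bash
python3 -c "
from h import *
go(442.2,-289.7,16,-10.4)
grab('top','t6.png');grab('side','s6.png')
a=cv2.imread('pics/t6.png')[150:290,300:440];b=cv2.imread('pics/s6.png')[40:180,250:390]
cv2.imwrite('pics/c8.png',cv2.resize(np.hstack([a,b]),(800,400)))"
```

```text
shift [ -0.5   0.5 182.8] turn [-0.2  0.1  0. ] | tcp [ 442.3 -288.8  198.8] cur -10.4 q [-0.6   0.27  1.72 -0.    1.15 -0.42] t 38.05 w 0.507 F [-0.2 -0.1 -0.8]
```

View pics/c8.png

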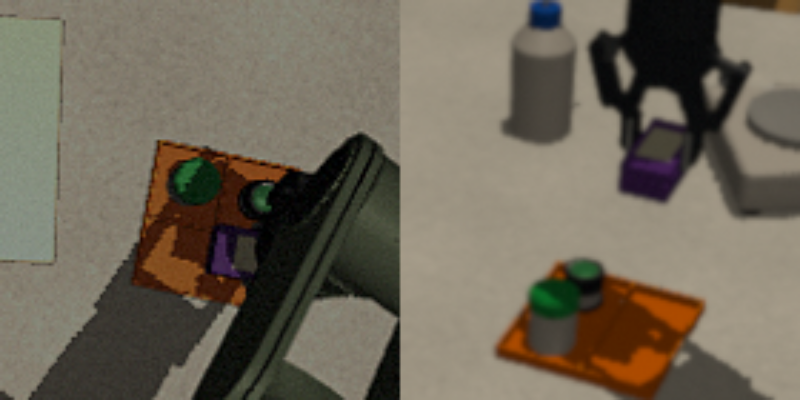

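The box is held level (side crop 658,160), and both objects in the orange squares look right. Lowering it now.

Emit:
servo_tool --targets '[[[-0.3,0.2,55,0,0,0,1],[-0.3,0.2,110,0,0,0,1],[-0.3,0.2,150,0,0,0,1],[-0.3,0.2,170,0,0,0,1],[-0.3,0.2,178,0,0,0,1],[-0.3,0.2,180,0,0,0,1],[-0.3,0.2,180,0,0,0,1],[-0.3,0.2,180,0,0,0,1]]]'

```text
time: 39.15
tcp_pos: [441.7, -290.8, 19.8]
ee_rot: [0.001, 0.769, 0.64, -0.002]
wrist_force: [0.8, -0.2, -0.6]
gripper_width: 0.503
finger_force: 42.6
```

Emit:
servo_tool --targets '[[[0,0,0.6,0,0,0,1],[0,0,1.2,0,0,0,1],[0,0,1.8,0,0,0,1],[0,0,1.8,0,0,0,1]]]'

```text
time: 39.65
tcp_pos: [441.1, -290.4, 17.1]
ee_rot: [-0.0, 0.769, 0.64, -0.002]
wrist_force: [-0.1, 0.2, -1.0]
gripper_width: 0.504
finger_force: 42.6
```

Emit:
servo_tool --targets '[[[0,0,0.6,0,0,0,1],[0,0,1.2,0,0,0,1],[0,0,1.7,0,0,0,1],[0,0,1.7,0,0,0,1]]]'

```text
time: 40.15
tcp_pos: [441.1, -290.5, 16.0]
ee_rot: [-0.0, 0.769, 0.64, -0.002]
wrist_force: [-0.8, 0.3, 5.5]
gripper_width: 0.502
finger_force: 43.2
```

Contact at the expected height. I'll release with a limited opening, rise, and move aside toward the base side.

Emit:
servo_tool --targets '[[[0,0,0,0,0,0,-0.2],[0,0,0,0,0,0,-0.4],[0,0,0,0,0,0,-0.5],[0,0,0,0,0,0,-0.5],[0,0,0,0,0,0,-0.5],[0,0,-30,0,0,0,-0.5],[0,0,-80,0,0,0,-0.5],[0,0,-130,0,0,0,-1],[0,0,-190,0,0,0,-1],[55,0,-220,0,0,0,-1],[110,0,-220,0,0,0,-1],[165,0,-220,0,0,0,-1],[220,0,-220,0,0,0,-1],[270,0,-220,0,0,0,-1],[270,0,-220,0,0,0,-1],[270,0,-220,0,0,0,-1],[270,0,-220,0,0,0,-1]]]'

```text
time: 42.28
tcp_pos: [490.6, -25.6, 234.7]
ee_rot: [-0.0, 0.769, 0.639, -0.002]
wrist_force: [-0.0, -0.6, 0.4]
gripper_width: 1.0
finger_force: 0.0
```

```bash
python3 -c "
from h import *
grab('top','t7.png');grab('side','s7.png')
a=cv2.imread('pics/t7.png')[140:290,140:420];b=cv2.imread('pics/s7.png')[120:400,170:370]
cv2.imwrite('pics/c9.png',np.hstack([cv2.resize(a,(500,268)),cv2.resize(b,(300,420))[:268]])if 0 else np.vstack([cv2.resize(a,(560,300)),cv2.resize(np.hstack([b[:150],cv2.imread('pics/s7.png')[240:390,200:320]]),(560,262))]))"
```

```text
(no output)
```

View pics/c9.png

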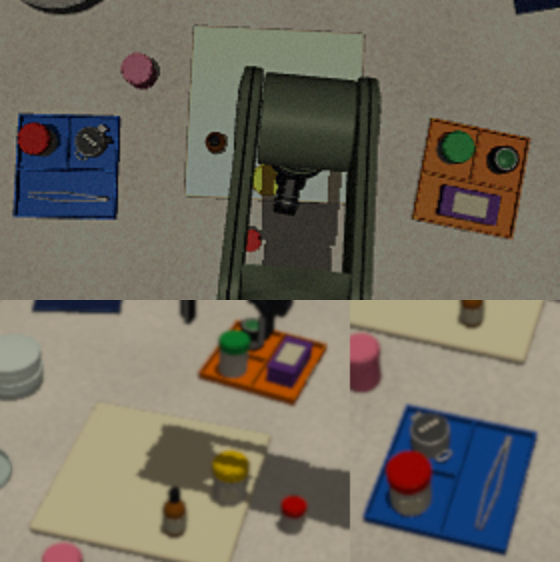

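All five objects sit flat in their compartments: blue at (38,138) and (93,143), orange at (457,147), (505,159) and (470,203). The yellow pot, bottle and tweezers haven't moved.

```bash
python3 -c "
from h import *
print(manip.finish_job())"
```

```text
the job is handed in; nothing more can be done
None
```

Both kits are made up and the job is handed in at about 42 s: red pot and tally in the blue tray; green pot, loupe and slide box in the orange tray; the yellow pot, amber bottle and tweezers were not touched.

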